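Wedge the rocking drawer cabinet steady

TASK

The low blue drawer cabinet rocks because its front left foot hangs in the air. Without picking anything up, push the orange wedge, thin end first, under that foot until the cabinet no longer rocks, still standing level and in its place; then press firmly down with a fingertip on the yellow spot on the cabinet's top to prove that it stays put, and finish while holding that press. If it still gives, push the wedge a little further; leave the wedge lying flat and the other things where they are.

Things in the scene. Friction and masses are not known exactly. Their poses are not given: they have to be found in the camera images.
- cabinet: Low blue steel drawer cabinet, loose, 5 to 7 kg, 260 by 260 mm; body from 20 to 68 mm above the soles of its four square rubber feet (26 mm wide, 20 mm tall, at x +-110, y +-110). Flat top; the dark vice on it (to 106 mm high, 100 by 60 mm, at x 60, y -60) is part of it. Origin: centre, at sole level; -x: front with pale drawers, +y: its left, z up. Turned up to 0.3 rad. Stands level at rest.
- press_spot (a point): Centre of the yellow disc, 32 mm across, on the cabinet's top near the front left corner (cabinet x -105, y 105, z 68.5 mm). Unwedged, 5 to 12 N straight down here rocks the cabinet down until the hanging foot meets the mat; the top then also moves a few mm outwards; a firm press is 12 to 20 N.
- open_foot (a point): Centre of the sole of the hanging front left foot (cabinet x -110, y 110, z 0 mm). The other three stand on a fixed L-shaped steel plate along the right side and the back, 7 to 12 mm thick (differs each time), clear of the wedge's way; so this foot hangs 7 to 12 mm above the bare mat.
- wedge: Orange wooden wedge, loose, 60 to 110 g, 150 mm long (x), 50 wide (y); its top rises evenly from 1 mm at the thin edge (+x end) to 22 mm at the upright heel (-x end). Origin: centre of the flat underside. It lies on the mat left of the hanging foot, the thin edge 25 to 80 mm from the foot and pointing roughly at it, to the cabinet's -y (up to 0.15 rad and 25 mm off).
- wedge_tip (a point): Middle of the wedge's thin edge, on the underside (wedge x +75 mm).
- wedge_heel (a point): Middle of the wedge's upright heel face, 11 mm up (wedge x -75 mm): push here, along the wedge's +x. It slides with under 2 N until the foot's edge meets the slope; then the push rises steeply, and far beyond 8 N it would begin to lift or shove the cabinet.
- mat: Fixed grey-green bench mat, 480 (x) by 560 (y) mm and 4 mm thick, on which everything stands; origin: centre of its underside, on the bench. Its top is at z = 4 mm.
- jar: Bystander: amber glass jar with a steel cap, 52 mm across, 75 mm tall; origin: centre of its underside.
- screwdriver: Bystander: red screwdriver, 180 mm, lying along its x; origin on its underside.
- wrench: Bystander: steel wrench, 160 mm, lying along its x; origin on its underside.
- collar: Bystander: steel collar ring, 44 mm across, 16 mm tall; origin: centre of its underside.
- offcut: Bystander: pale wood offcut 45 by 70 by 30 mm; origin: centre of its underside.
- slug: Bystander: upright brass slug, 30 mm across, 40 mm tall; origin: centre of its underside.

How it is judged (in metres and radians):
On the way:
1. the wedge's thin end has gone under the hanging foot (y of wedge_tip in the frame of cabinet below 0.105 m and x of wedge_tip in the frame of cabinet between -0.15 and -0.07 m), for 0.1 s.
At the end, for the whole second after the job is handed in: Fingertips press the yellow spot (grasp point within 40 mm of it in plan) with over 8 N; under that press the cabinet stays level to 0.012 rad and at rest, and the wedge, flat, at rest and untouched by the fingers, lies under the front left foot and carries over 2 N of the cabinet (contact force between the fingers and cabinet above 8 N and horizontal distance between the grasp point and press_spot below 0.04 m and angle between cabinet's own z axis and vertical below 0.012 rad and contact force between wedge and cabinet above 2 N and not (contact force between the fingers and wedge above 0.3 N) and angle between wedge's own z axis and vertical below 0.03 rad and y of wedge_tip in the frame of cabinet below 0.105 m and linear speed of each of cabinet, wedge below 0.01 m/s); the arm keeps its last pose, push and grip.
It fails at once if the wedge is picked up (more than 12 mm above the mat) (height (world z) of wedge above 0.016 m).
It fails at once if the cabinet is shoved more than 25 mm from its place (distance of cabinet from where it was at the start of the episode above 0.025 m).
It fails at once if the cabinet is tipped by more than 0.15 rad (angle between cabinet's own z axis and vertical above 0.15 rad).
It fails at once if a bystander is moved more than 30 mm (distance of any of jar, screwdriver, wrench, collar, offcut, slug from where it was at the start of the episode above 0.03 m).
It also fails if it takes over 48 s, if anything falls off the work surface, if the arm or the gripper's body presses on something with over 40 N, if the wrist force passes 120 N, or if a joint passes its speed limit or range.

ROBOT

A 7-joint arm with a two-finger parallel gripper is mounted at the origin on the work surface. World frame = base frame: x ahead of the robot, y to its left, z up, the work surface at z = 0. Lengths are in mm, angles in rad, forces in N, time in s.
With the tool pointing down it reaches from about 400 to 850 mm from the base axis. Payload 4.4 kg.
Tool frame: the origin (TCP) lies between the finger pads; the fingertips stand 14 mm ahead of it and the grasp point (between the pads) lies 5 mm behind it (nose_length is the distance from the TCP to the fingertips, in mm); x points along the fingers, y is the direction in which the jaws open and shut, and the axes are right-handed (so a half turn about x gives the same grasp; the last joint's range is limited). The gripper opens to 94 mm and grips with 3 to 60 N. Pads are 16 mm wide; open, the fingers measure 119 mm over their backs; the gripper's body (75 mm by 177 mm) begins 78 mm behind the grasp point.
Start: joints at [1.222, 0.628, 0.038, 1.517, -0.027, 0.996, -0.02], TCP at [181.408, -624.187, 219.478] pointing down, gripper open.
Joint ranges: [-3.06, 3.06], [-0.37, 2.12], [-1.25, 1.32], [0.18, 2.47], [-1.1, 4.24], [0.23, 1.98], [-2.94, 2.94]. Speed limits (rad/s): [2.57, 2.57, 3.14, 3.14, 3.14, 3.14, 3.14].

INTERFACE

Orientations are given as a unit quaternion [x, y, z, w].
In Python, from plant import state, camera, camera_info, hand_in, nose_length gives the robot as it stands.
- The arm moves only by the tool step_arm, never from a script. Its argument "motion" is a list of rows, each an object with "travel": the shift along the world's x, y, z as a fraction of full scale, a list of three; "twist": the turn about the world's z as a fraction of full scale. In form: [{"travel": [tx, ty, tz], "twist": twist}, ...]. A call has 1 to 20 rows; each row shifts and turns the commanded pose from where the row before left it; what a row does not reach is not made up. Full scale, the value 1, is 0.04 m for a shift and 8 degrees for a turn. A row lasts 1/8 s, in which the tool goes at most 62.5 mm and 10.7 degrees, less where a joint would pass 70% of its speed; a pose out of reach is approached as far as the arm can. A call with a number of a shift or a turn outside -1 to 1 is refused whole. A call with a gripper value outside its range is refused whole. "claw" is the closure, from 0 (fully open) to 1 (shut), set as the call begins (left out, the last holds). The fingers move at their own pace and stop on an object; the grip force is fixed at half the most. Time passes only in rows, so rows that do not move let the fingers close. It gives the time, the measured TCP pose, the force and the opening at its end, in the units of the state.
- state(): the state, without advancing time (a new reading comes with each control period).
- camera(name): name is "scene" or "top" or "wrist"; returns the picture (420x560x3 uint8, red, green, blue); there is no depth.
- camera_info(name): a dict with "camera_matrix" (3x3 intrinsics, pixels), "camera_from_world" (4x4, takes a point from world to camera coordinates). Camera axes: x right, y up, looking along -z (the intrinsics and any distortion apply to the point x, -y, -z); pixel columns grow to the right and rows downward; lengths in mm; the calibration is good to about 2 mm. A picture is of the moment at which its call begins: read the wrist's pose just before it. camera_info takes no time and is no camera call; for the wrist camera it gives the pose at the moment of the call.
- hand_in(): hands the job in, once; it reports no verdict.
The state is a dict: "time": time; "qpos": joint angles; "joint_vel": joint speeds; "tau": joint torques, N m; "tool_pos": TCP position; "eef_rot": TCP orientation; "ft_force": force on the tool from outside, world axes, zero at the start; "moment": the same for the moment, N m; "finger_gap": finger opening in mm.
Only numpy, scipy, OpenCV 4.12 (cv2) and the standard library are available. Lean on these libraries where they do the work, as an engineer would, in place of code of your own. Each camera call takes 0.05 s, during which the arm holds its last target.

## Working session

There is one attempt and no reset: what is moved stays moved. The work goes in short steps, Python scripts to look and compute and a tool call to move; the robot and the scene stay as the last step left them, time stands still between calls to the robot, and variables do not carry over. Pictures are saved under pics/ and viewed, and the job is handed in when it is done.

Besides the shell and the picture viewer there is one more tool, called as name([rows], argument=value, ...), one row to a line, values as JSON. step_arm: Moves the arm, as the interface text tells. Its arguments: {"type":"object","properties":{"motion":{"type":"array","items":{"type":"object","properties":{"travel":{"type":"array","items":{"type":"number","minimum":-1,"maximum":1}},"twist":{"type":"number","minimum":-1,"maximum":1}}}},"claw":{"type":"number"}},"required":["motion"]}

```bash
mkdir -p pics
python3 - <<'E'
from plant import *
import cv2
for n in ("scene","top","wrist"):
    cv2.imwrite(f"pics/{n}0.png",camera(n)[:,:,::-1])
    i=camera_info(n);print(n,i)
print(state(),nose_length)
E
```

```text
scene {'camera_matrix': array([[509.6179785 ,   0.        , 272.35123642],
       [  0.        , 509.6179785 , 211.72401657],
       [  0.        ,   0.        ,   1.        ]]), 'camera_from_world': array([[ 4.59577394e-01,  8.87955055e-01, -1.80121962e-02,
        -3.17676629e+02],
       [-5.91505666e-01,  3.21147086e-01,  7.39584745e-01,
         2.49537499e+02],
       [ 6.62502578e-01, -3.29242114e-01,  6.72822387e-01,
        -1.24192151e+03],
       [ 0.00000000e+00,  0.00000000e+00,  0.00000000e+00,
         1.00000000e+00]])}
top {'camera_matrix': array([[385.50294733,   0.        , 281.32445882],
       [  0.        , 385.50294733, 211.12018835],
       [  0.        ,   0.        ,   1.        ]]), 'camera_from_world': array([[-9.65197934e-03, -9.99748766e-01, -2.02297843e-02,
         7.61487763e+01],
       [ 9.97607946e-01, -1.10122006e-02,  6.82430765e-02,
        -5.67533049e+02],
       [-6.84487059e-02, -1.95227128e-02,  9.97463603e-01,
        -7.54545620e+02],
       [ 0.00000000e+00,  0.00000000e+00,  0.00000000e+00,
         1.00000000e+00]])}
wrist {'camera_mat
[... 505 characters left out ...]
1.00000000e+00]])}
{'time': 0.15, 'qpos': array([ 1.22220344,  0.6291036 ,  0.03847046,  1.51808413, -0.02693215,
        0.99627779, -0.0200296 ]), 'joint_vel': array([ 0.0007586 , -0.00460809,  0.00020696, -0.00462926,  0.00107014,
       -0.00064421,  0.00028958]), 'tau': array([ 1.17567750e-03, -5.50087059e+01,  1.14481475e+00, -1.86818200e+01,
       -5.21735998e-02,  2.09542288e-02,  1.18853409e-04]), 'tool_pos': array([ 181.25045259, -623.74995406,  218.8025789 ]), 'eef_rot': array([-0.69995744, -0.10011632,  0.70014312, -0.09917623]), 'ft_force': array([0.30390552, 0.1480546 , 0.05804194]), 'moment': array([-0.04911305, -0.02935587, -0.0055556 ]), 'finger_gap': 93.5414432311418} 14.0
```

View pics/scene0.png

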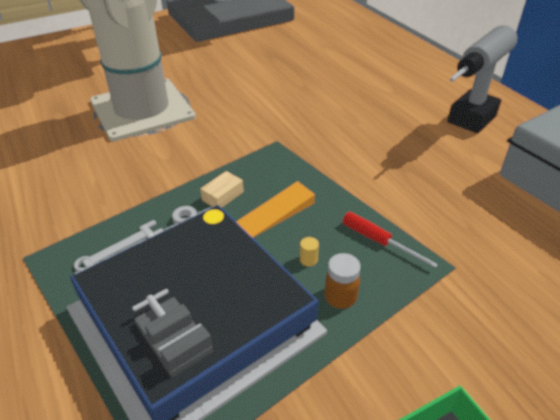

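View pics/top0.png

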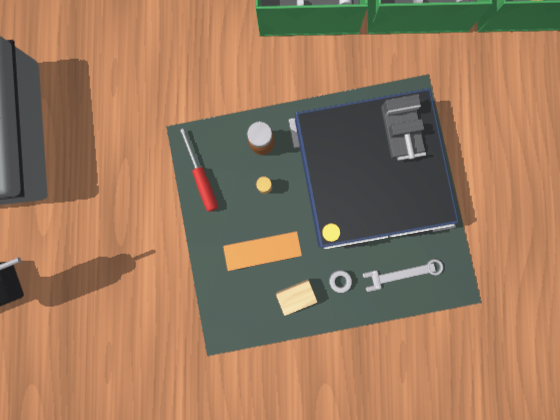

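```bash
cat > h.py <<'E'
import numpy as np, cv2
from plant import *
def ray(n,uv,z,info=None):
    i=info or camera_info(n);K=i["camera_matrix"];T=i["camera_from_world"];R=T[:3,:3];t=T[:3,3]
    d=np.linalg.inv(K)@np.array([uv[0],uv[1],1.]);d=R.T@np.array([d[0],-d[1],-d[2]])
    c=-R.T@t;return c+d*(z-c[2])/d[2]
def proj(n,p,info=None):
    i=info or camera_info(n);K=i["camera_matrix"];T=i["camera_from_world"]
    q=T[:3,:3]@np.array(p,float)+T[:3,3];q=K@np.array([q[0],-q[1],-q[2]]);return q[:2]/q[2]
E
python3 - <<'E'
from h import *
im=cv2.imread("pics/top0.png")
hsv=cv2.cvtColor(im,cv2.COLOR_BGR2HSV)
m=cv2.inRange(hsv,(8,150,120),(22,255,255));m[:220]=0;m[280:]=0;m[:,:215]=0;m[:,310:]=0
c=max(cv2.findContours(m,0,1)[0],key=cv2.contourArea);b=cv2.boxPoints(cv2.minAreaRect(c));print("wedge",cv2.contourArea(c),b)
for p in b: print(p,ray("top",p,4)[:2],ray("top",p,26)[:2])
m=cv2.inRange(hsv,(25,150,150),(35,255,255));
c=max(cv2.findContours(m,0,1)[0],key=cv2.contourArea);e=cv2.fitEllipse(c);print("spot",e,ray("top",e[0],72+8)[:2])
m=cv2.inRange(hsv,(100,90,30),(130,255,255))
cv2.imwrite("pics/c0.png",cv2.resize(im[70:330,200:490],None,fx=2.7,fy=2.3,interpolation=cv2.INTER_CUBIC))
E
```

```text
Traceback (most recent call last):
ValueError: max() iterable argument is empty
```

Run:
```python
from h import *
im=cv2.imread("pics/top0.png")
hsv=cv2.cvtColor(im,cv2.COLOR_BGR2HSV)
print(hsv[250,260],hsv[232,331],hsv[245,290],hsv[240,216],hsv[150,296:304])
mm=np.zeros(im.shape[:2],np.uint8);mm[220:280,215:306]=1
m=((hsv[...,2]>110)&(hsv[...,1]>120)&(mm>0)).astype(np.uint8)
c=max(cv2.findContours(m,0,1)[0],key=cv2.contourArea);b=cv2.boxPoints(cv2.minAreaRect(c));print("wedge",cv2.contourArea(c),b)
q=cv2.approxPolyDP(c,4,True)[:,0];print(q)
for p in q: print(p,ray("top",p,4)[:2],ray("top",p,26)[:2])
m=cv2.inRange(hsv,(22,150,150),(35,255,255));m[:215]=0;m[250:]=0
c=max(cv2.findContours(m,0,1)[0],key=cv2.contourArea);e=cv2.fitEllipse(c);print("spot",e,ray("top",e[0],72+8)[:2])
cv2.imwrite("pics/c0.png",cv2.resize(im[70:330,200:490],None,fx=2.7,fy=2.3,interpolation=cv2.INTER_CUBIC))
```

```text
[ 16 145 237] [ 28 122 246] [ 15 147 237] [ 78  43 101] [[ 75  39  66]
 [ 73  35  66]
 [ 75  39  66]
 [ 87  38  68]
 [107  82  93]
 [112 112 112]
 [112 113 129]
 [112 111 133]]
wedge 1787.5 [[222.59981 245.4323 ]
 [296.35306 231.15747]
 [301.1916  256.15643]
 [227.43832 270.43127]]
[[296 232]
 [224 246]
 [228 270]
 [300 255]]
[296 232] [526.32419111  41.02356335] [526.01572368  41.41747943]
[224 246] [499.19640407 188.53328018] [499.644445  184.8136158]
[228 270] [450.44042803 180.33751038] [452.24811925 176.84640015]
[300 255] [479.53329796  33.4656662 ] [480.52968086  34.07034817]Traceback (most recent call last):
  File "<stdin>", line 11, in <module>
ValueError: max() iterable argument is empty
```

Run:
```python
from h import *
im=cv2.imread("pics/top0.png")
hsv=cv2.cvtColor(im,cv2.COLOR_BGR2HSV)
m=cv2.inRange(hsv,(22,80,150),(35,255,255));m[:215]=0;m[250:]=0;m[:,:315]=0;m[:,350:]=0
c=max(cv2.findContours(m,0,1)[0],key=cv2.contourArea);e=cv2.fitEllipse(c);print("spot",e,ray("top",e[0],72.5+9.5)[:2])
cv2.imwrite("pics/c0.png",cv2.resize(im[70:330,200:490],None,fx=2.7,fy=2.3,interpolation=cv2.INTER_CUBIC))
# wedge minarea refined fit
from scipy.optimize import minimize
sc=cv2.imread("pics/scene0.png")
cv2.imwrite("pics/c1.png",cv2.resize(sc[160:300,150:330],None,fx=4.2,fy=4.2,interpolation=cv2.INTER_CUBIC))
```

```text
spot ((330.6869201660156, 231.96115112304688), (17.11017608642578, 17.549762725830078), 3.51753830909729) [524.66863464 -21.2688869 ]
```

View pics/c0.png

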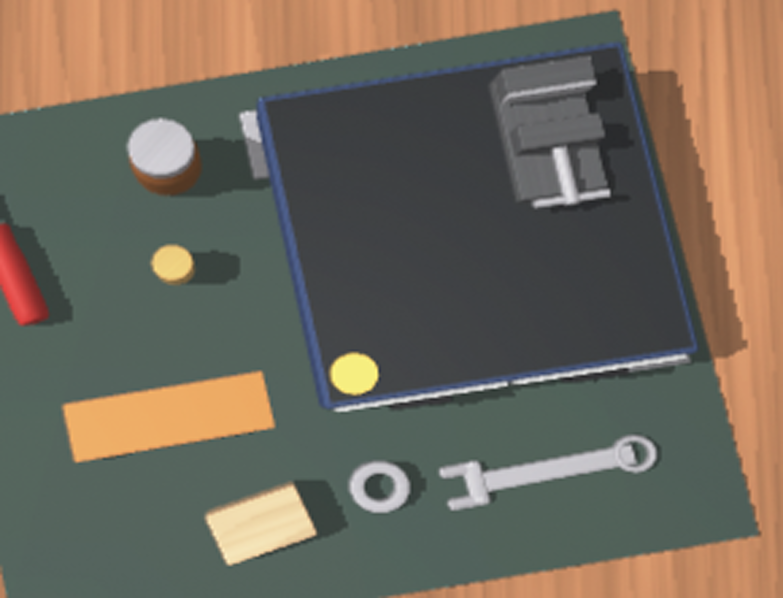

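View pics/c1.png

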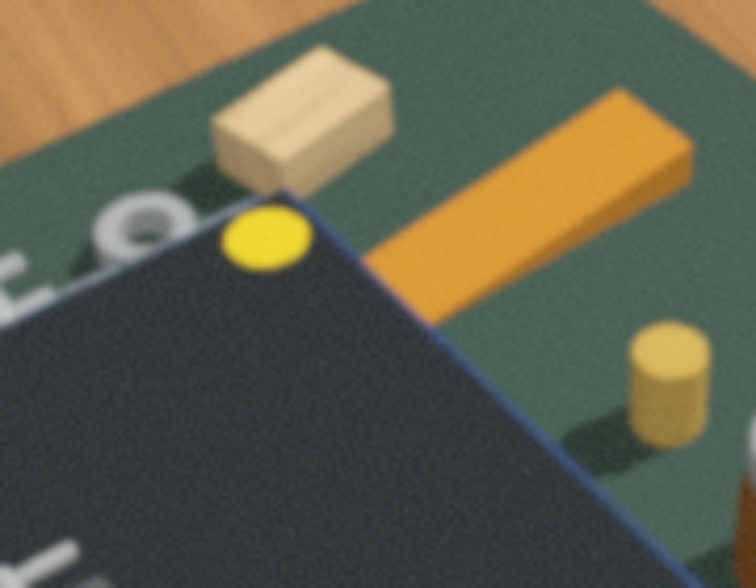

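Run:
```python
from h import *
P=[ray("top",p,81.5)[:2] for p in [(296.3,112.6),(429.6,89.6),(457,222.2),(320.4,246.1)]]
P=np.array(P);L=np.array([[130,130],[130,-130],[-130,-130],[-130,130.]])
c=P.mean(0);q=P-c
a=np.arctan2((L[:,0]*q[:,1]-L[:,1]*q[:,0]).sum(),(L*q).sum());R=np.array([[np.cos(a),-np.sin(a)],[np.sin(a),np.cos(a)]])
print(P,c,a,"res",P-(c+L@R.T))
f=lambda *p:c+R@np.array(p)
print("spot",f(-105,105),"foot",f(-110,110),"-y dir",R@[0,-1], "foot outer edge",f(-110,123))
tip=np.array([502.9,37.2]);heel=np.array([476,180.8])
g=lambda p:R.T@(p-c)
print("tip cab",g(tip),"heel cab",g(heel), "wedge dir",np.arctan2(*(tip-heel)[::-1]))
# wedge check via scene: corners of heel top (crop px /4.2)
for uv,z in [((620,88),26),((693,147),26),((693,183),4),((432,325),10),((364,258),10)]:
    p=(150+uv[0]/4.2,160+uv[1]/4.2);print(uv,ray("scene",p,z)[:2])
print("spot scene",ray("scene",(150+267/4.2,160+239/4.2),82))
for n,uv,z in [("offcut",(297,297),34),("collar",(341,282),20)]: print(n,ray("top",uv,z)[:2])
```

```text
[[ 749.56008236   39.09871974]
 [ 789.49280205 -211.32387688]
 [ 540.21497989 -252.18875335]
 [ 498.95750737   -2.01676504]] [ 644.55634292 -106.60766888] 0.16166967910556673 res [[-2.37542343 -3.52402175]
 [-4.29395124  2.66295488]
 [ 3.03779985  3.6493259 ]
 [ 3.63157483 -2.78825903]]
spot [524.02408838 -19.87834502] foot [518.28445722 -15.74837722] -y dir [ 0.16096634 -0.9869599 ] foot outer edge [516.19189484  -2.91789856]
tip cab [-116.660936    164.73430465] heel cab [-120.09539131  310.79174033] wedge dir -1.385616564158336
(620, 88) [451.40377718 179.63073064]
(693, 147) [503.35331507 187.56027656]
(693, 183) [503.12674554 188.67507346]
(432, 325) [533.95894793  43.02259046]
(364, 258) [483.12189192  34.84692517]
spot scene [527.11890857 -21.27597917  82.        ]
offcut [399.80928958  41.1641427 ]
collar [426.41149062 -46.47584276]
```

Run:
```python
from h import *
from scipy.spatial.transform import Rotation as Ro
s=state();M=Ro.from_quat(s["eef_rot"]).as_matrix();print(M.round(3))
y=M[:,1];a=np.arctan2(y[1],y[0]);
w=-1.39+np.pi/2
print("jaw ang",a,"want mod pi",w, "twist deg",np.degrees((w-a+np.pi/2)%np.pi-np.pi/2), "steps",np.degrees((w-a+np.pi/2)%np.pi-np.pi/2)/8)
```

```text
[[-0.     0.279 -0.96 ]
 [ 0.001 -0.96  -0.279]
 [-1.    -0.001  0.   ]]
jaw ang -1.2880127984328322 want mod pi 0.18079632679489666 twist deg 84.15656378585128 steps 10.51957047323141
```

step_arm([
  {"travel":[0.8,0.8,0],"twist":0.44},
  {"travel":[0.8,0.8,0],"twist":0.44},
  {"travel":[0.8,0.8,0],"twist":0.44},
  {"travel":[0.8,0.8,0],"twist":0.44},
  {"travel":[0.8,0.8,0],"twist":0.44},
  {"travel":[0.8,0.8,0],"twist":0.44},
  {"travel":[0.8,0.8,0],"twist":0.44},
  {"travel":[0.8,0.8,0],"twist":0.44},
  {"travel":[0.8,0.8,0],"twist":0.44},
  {"travel":[0.8,0.8,0],"twist":0.44},
  {"travel":[0.8,0.8,0],"twist":0.44},
  {"travel":[0.8,0.8,0],"twist":0.44},
], claw=0.78)

```text
time: 1.65
tool_pos: [566.1, -239.1, 219.3]
eef_rot: [-0.617, -0.346, 0.617, -0.346]
ft_force: [0.2, 0.6, 0.1]
finger_gap: 20.7
```

step_arm([
  {"travel":[-0.2,0.95,0],"twist":0.44},
  {"travel":[-0.2,0.95,0],"twist":0.44},
  {"travel":[-0.2,0.95,0],"twist":0.44},
  {"travel":[-0.2,0.95,0],"twist":0.44},
  {"travel":[-0.2,0.95,0],"twist":0.44},
  {"travel":[-0.2,0.95,0],"twist":0.44},
  {"travel":[-0.2,0.95,0],"twist":0.44},
  {"travel":[-0.2,0.95,0],"twist":0.44},
  {"travel":[-0.2,0.95,0],"twist":0.44},
  {"travel":[-0.2,0.95,0],"twist":0.44},
  {"travel":[-0.2,0.95,0],"twist":0.44},
  {"travel":[-0.2,0.95,0],"twist":0.44},
  {"travel":[0,0,0],"twist":0},
])

```text
time: 3.28
tool_pos: [468.2, 219.3, 219.5]
eef_rot: [0.45, 0.546, -0.449, 0.545]
ft_force: [0.4, -0.5, -0.1]
finger_gap: 20.6
```

step_arm([
  {"travel":[0.04,0,-0.9],"twist":0},
  {"travel":[0,0,-0.9],"twist":0},
  {"travel":[0,0,-0.9],"twist":0},
  {"travel":[0,0,-0.9],"twist":0},
  {"travel":[0,0,-0.7],"twist":0},
  {"travel":[0,0,-0.6],"twist":0},
  {"travel":[0,0,0],"twist":0},
])

```text
time: 4.15
tool_pos: [470.1, 213.9, 22.0]
eef_rot: [0.45, 0.544, -0.453, 0.544]
ft_force: [0.3, 0.4, -0.3]
finger_gap: 20.7
```

Run:
```python
from h import *
from scipy.spatial.transform import Rotation as Ro
s=state();M=Ro.from_quat(s["eef_rot"]).as_matrix();print(s["tool_pos"],np.arctan2(M[1,1],M[0,1]),s["ft_force"])
sc=camera("scene")[:,:,::-1];t=camera("top")[:,:,::-1]
a=cv2.resize(sc[120:300,150:350],(400,360),interpolation=2);b=cv2.resize(t[160:340,180:380],(400,360),interpolation=2)
cv2.imwrite("pics/p1.png",np.hstack([a,b]))
```

```text
[470.10416215 213.90394856  22.02125094] 0.18501811411978966 [ 0.31878261  0.35208326 -0.32272278]
```

View pics/p1.png

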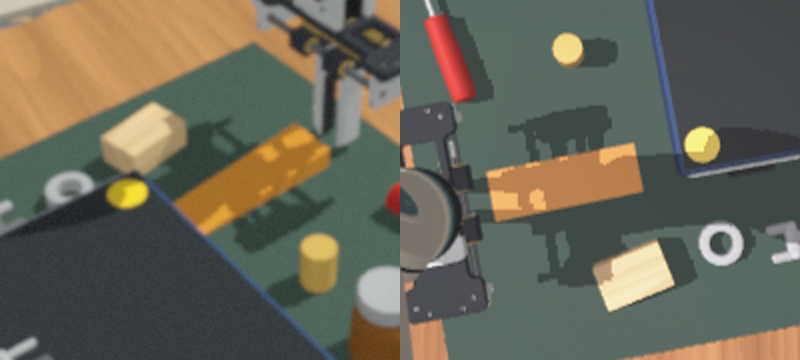

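step_arm([
  {"travel":[0.037,-0.197,0],"twist":0},
  {"travel":[0.037,-0.197,0],"twist":0},
  {"travel":[0.037,-0.197,0],"twist":0},
  {"travel":[0.037,-0.197,0],"twist":0},
  {"travel":[0.037,-0.197,0],"twist":0},
  {"travel":[0.037,-0.197,0],"twist":0},
  {"travel":[0.037,-0.197,0],"twist":0},
  {"travel":[0.037,-0.197,0],"twist":0},
  {"travel":[0.037,-0.197,0],"twist":0},
  {"travel":[0,0,0],"twist":0},
])

```text
time: 5.5
tool_pos: [484.3, 143.5, 23.3]
eef_rot: [0.451, 0.544, -0.452, 0.544]
ft_force: [0.2, -0.3, -0.8]
finger_gap: 20.6
```

```bash
cat > look.py <<'E'
import sys
from h import *
s=state();print(s["time"],s["tool_pos"],s["ft_force"])
sc=camera("scene")[:,:,::-1];t=camera("top")[:,:,::-1]
a=cv2.resize(sc[120:300,150:350],(400,360),interpolation=2);b=cv2.resize(t[160:340,180:380],(400,360),interpolation=2)
cv2.imwrite(sys.argv[1],np.hstack([a,b]))
E
python3 look.py pics/p2.png
```

```text
5.5 [484.34282106 143.53904858  23.3476702 ] [ 0.17201469 -0.32496333 -0.83006012]
```

View pics/p2.png

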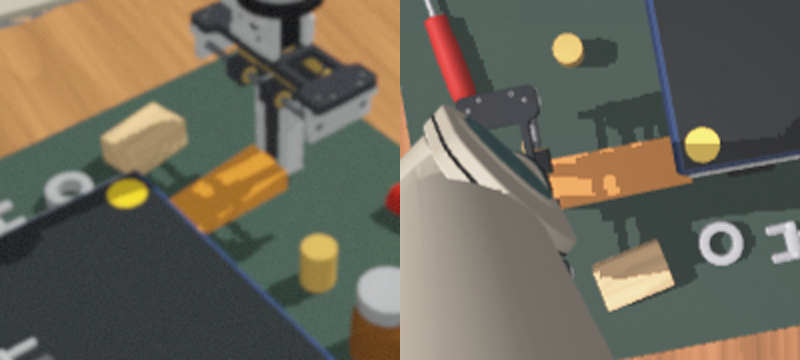

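step_arm([
  {"travel":[0.026,-0.148,0],"twist":0},
  {"travel":[0.026,-0.148,0],"twist":0},
  {"travel":[0.026,-0.148,0],"twist":0},
  {"travel":[0.026,-0.148,0],"twist":0},
  {"travel":[0.013,-0.074,0],"twist":0},
  {"travel":[0,0,0],"twist":0},
])

```text
time: 6.35
tool_pos: [489.1, 117.8, 23.5]
eef_rot: [0.451, 0.544, -0.452, 0.544]
ft_force: [0.5, -0.0, -0.6]
finger_gap: 20.5
```

step_arm([
  {"travel":[0.013,-0.074,0],"twist":0},
  {"travel":[0.013,-0.074,0],"twist":0},
  {"travel":[0,0,0],"twist":0},
])

```text
time: 6.72
tool_pos: [490.1, 112.0, 23.5]
eef_rot: [0.451, 0.544, -0.451, 0.544]
ft_force: [0.4, -0.1, 0.5]
finger_gap: 20.9
```

step_arm([
  {"travel":[0.013,-0.074,0],"twist":0},
  {"travel":[0.013,-0.074,0],"twist":0},
])

```text
time: 6.98
tool_pos: [491.1, 106.4, 23.5]
eef_rot: [0.451, 0.544, -0.451, 0.544]
ft_force: [-0.3, 1.4, -0.4]
finger_gap: 20.7
```

step_arm([
  {"travel":[0.013,-0.074,0],"twist":0},
])

```text
time: 7.1
tool_pos: [491.7, 103.3, 23.5]
eef_rot: [0.451, 0.544, -0.451, 0.544]
ft_force: [-0.1, 0.5, 0.1]
finger_gap: 20.4
```

step_arm([
  {"travel":[0.013,-0.074,0],"twist":0},
])

```text
time: 7.22
tool_pos: [492.1, 101.4, 23.5]
eef_rot: [0.452, 0.545, -0.451, 0.544]
ft_force: [-1.1, 6.0, 0.4]
finger_gap: 21.0
```

step_arm([
  {"travel":[0.013,-0.074,0],"twist":0},
])

```text
time: 7.35
tool_pos: [492.3, 100.8, 23.5]
eef_rot: [0.452, 0.546, -0.449, 0.544]
ft_force: [-2.9, 9.7, 0.8]
finger_gap: 20.7
```

step_arm([
  {"travel":[0,0,0],"twist":0},
])

```text
time: 7.48
tool_pos: [492.3, 100.8, 23.6]
eef_rot: [0.452, 0.546, -0.449, 0.544]
ft_force: [-2.0, 8.1, -0.1]
finger_gap: 20.5
```

```bash
python3 look.py pics/p3.png
```

```text
7.475 [492.2871145  100.83775996  23.56519822] [-1.99314085  8.08567534 -0.12284568]
```

View pics/p3.png

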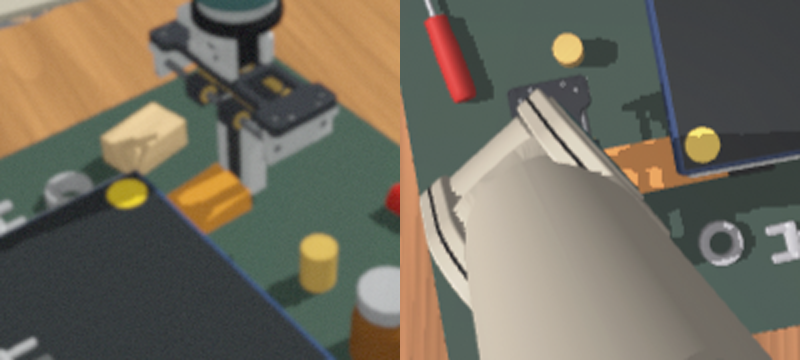

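step_arm([
  {"travel":[-0.05,0.3,0],"twist":0},
  {"travel":[-0.05,0.4,0],"twist":0},
  {"travel":[0,0,0.8],"twist":0},
  {"travel":[0,0,0.9],"twist":0},
  {"travel":[0,0,0.9],"twist":0},
  {"travel":[0,0,0],"twist":0},
])

```text
time: 8.32
tool_pos: [490.4, 126.6, 129.8]
eef_rot: [0.453, 0.543, -0.45, 0.546]
ft_force: [0.6, 0.3, -0.4]
finger_gap: 20.7
```

```bash
python3 look.py pics/p4.png
```

```text
8.325 [490.37479086 126.61562603 129.78237301] [ 0.62959055  0.33390928 -0.38942556]
```

View pics/p4.png

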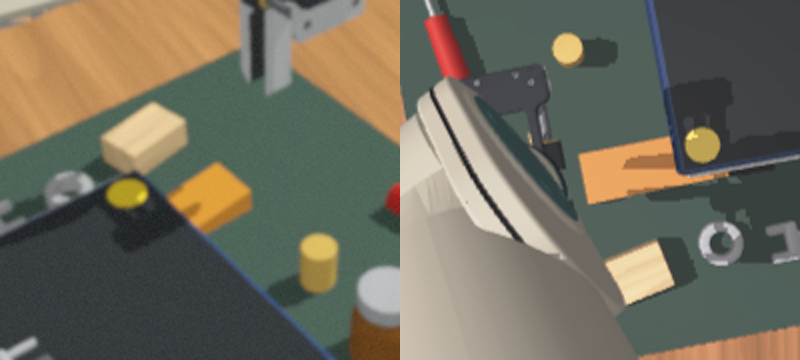

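step_arm([
  {"travel":[0.17,-0.735,0],"twist":0},
  {"travel":[0.17,-0.735,0],"twist":0},
  {"travel":[0.17,-0.735,0],"twist":0},
  {"travel":[0.17,-0.735,0],"twist":0},
  {"travel":[0.17,-0.735,0],"twist":0},
  {"travel":[0,0,-0.4],"twist":0},
  {"travel":[0,0,-0.2],"twist":0},
  {"travel":[0,0,0],"twist":0},
], claw=1)

```text
time: 9.43
tool_pos: [521.4, -19.7, 102.2]
eef_rot: [0.45, 0.546, -0.451, 0.544]
ft_force: [-0.2, -0.2, 0.6]
finger_gap: -0.0
```

step_arm([
  {"travel":[0.08,0,-0.1],"twist":0},
  {"travel":[0,0,-0.05],"twist":0},
])

```text
time: 9.68
tool_pos: [526.3, -20.9, 97.5]
eef_rot: [0.451, 0.544, -0.451, 0.545]
ft_force: [0.1, 0.8, 0.2]
finger_gap: 0.4
```

step_arm([
  {"travel":[0,0,-0.04],"twist":0},
])

```text
time: 9.8
tool_pos: [526.0, -21.3, 95.9]
eef_rot: [0.451, 0.544, -0.451, 0.545]
ft_force: [0.2, -0.6, -0.3]
finger_gap: 0.4
```

step_arm([
  {"travel":[0,0,-0.04],"twist":0},
])

```text
time: 9.93
tool_pos: [525.9, -21.5, 94.3]
eef_rot: [0.451, 0.544, -0.451, 0.544]
ft_force: [0.8, 0.4, 2.0]
finger_gap: 0.2
```

step_arm([
  {"travel":[0,0,-0.03],"twist":0},
  {"travel":[0,0,0],"twist":0},
])

```text
time: 10.18
tool_pos: [525.9, -21.4, 94.2]
eef_rot: [0.451, 0.544, -0.451, 0.545]
ft_force: [-3.2, -0.5, 10.2]
finger_gap: 0.3
```

step_arm([
  {"travel":[0,0,-0.03],"twist":0},
  {"travel":[0,0,0],"twist":0},
])

```text
time: 10.42
tool_pos: [525.9, -21.4, 94.1]
eef_rot: [0.451, 0.544, -0.451, 0.545]
ft_force: [-5.0, 0.1, 21.0]
finger_gap: 0.5
```

step_arm([
  {"travel":[0,0,-0.03],"twist":0},
  {"travel":[0,0,0],"twist":0},
])

```text
time: 10.68
tool_pos: [525.9, -21.4, 94.0]
eef_rot: [0.451, 0.544, -0.451, 0.545]
ft_force: [-7.3, 0.3, 30.8]
finger_gap: 0.6
```

step_arm([
  {"travel":[0,0,0.043],"twist":0},
  {"travel":[0,0,0],"twist":0},
  {"travel":[0,0,0],"twist":0},
  {"travel":[0,0,0],"twist":0},
])

```text
time: 11.18
tool_pos: [525.9, -21.5, 94.2]
eef_rot: [0.451, 0.544, -0.451, 0.545]
ft_force: [-3.7, 0.1, 17.1]
finger_gap: 0.4
```

```bash
python3 look.py pics/p5.png
python3 - <<'E'
from h import *
for k in range(3):
    cv2.imwrite(f"pics/full{k}.png",camera("scene")[:,:,::-1]);print(state()["tool_pos"],state()["ft_force"])
E
```

```text
11.175 [525.91106267 -21.45206891  94.18345232] [-3.73798982  0.07511465 17.12402421]
[525.90250339 -21.48555785  94.18391168] [-4.03403024 -0.13313522 16.31904416]
[525.90004177 -21.4631751   94.17349866] [-3.27891083  0.6314394  16.37830219]
[525.90624132 -21.47616176  94.15561473] [-3.85281801 -0.4093903  17.25982213]
```

View pics/p5.png

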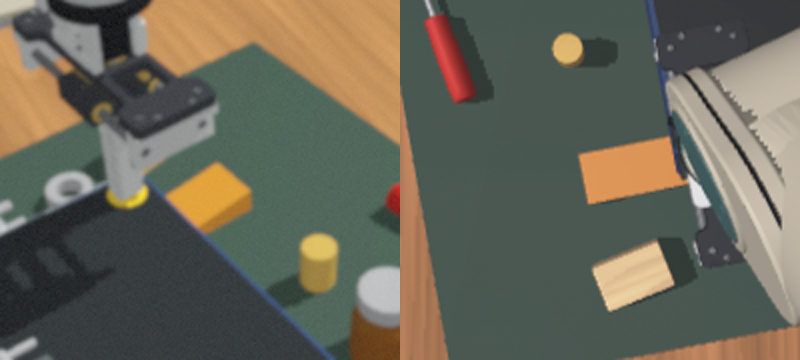

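View pics/full2.png

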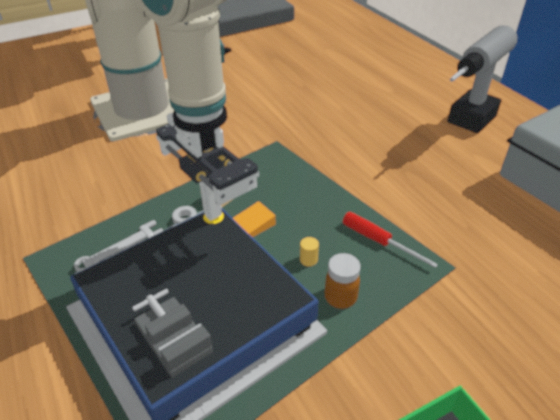

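```bash
python3 -c "
from plant import *
print(hand_in(),state()['ft_force'])"
```

```text
the job is handed in; nothing more can be done
the job is handed in; nothing more can be done
```

I pushed the orange wedge, thin end first, under the hanging front left foot, and handed the job in at about 11 s while pressing the yellow spot. I don't have a verdict, because `hand_in()` doesn't report one.

- **Pushing the wedge:** I pushed the heel with two slightly open fingers until the resistance rose steeply. It peaked at about 10 N, a little over the 8 N guideline, and settled at about 8 N. I estimate the thin edge went about 50 mm in past the foot's outer edge.
- **Press test:** With closed fingertips on the spot, raising the press from first contact to 31 N lowered the top by only about 0.2–0.3 mm. I then eased off to about 17 N and held that at hand-in; about 4 N of sideways force remained.
- **Last pictures:** The wedge lies flat and did not move under the press. The cabinet looks level and in its place, and the bystanders look untouched.
- **Not measured directly:** I inferred the load on the wedge and the cabinet's tilt from the press height and the pictures.
- **Measurement mismatch:** The two cameras put the spot and the wedge's heel up to 3 mm apart. My cabinet outline from the top view also came out about 6 mm too small; both are well within the tolerances.

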